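# Make up two egg snack packs

## Task

Make up the two snack packs from the stock standing about the bench, never letting a piece tip over. In the tray with the two sprung clips, press the flanged dip cup straight down between the clips until its flange snaps under both and sits on the tray floor, and stand the steel shaker in the square bay next to it; in the other tray stand the jar in the large round well, the carton in the oblong bay and the egg in the small round well. Leave every piece upright on its tray's floor, released and still.

Things in the scene. Friction and masses are not known exactly. Their poses are not given: they have to be found in the camera images.
- dip_cup: Loose white dip-sauce cup, 60 g: a straight round body 40 mm in diameter with a silvery lid, 52 mm high in all, standing on a round base flange 56 mm in diameter and 5 mm thick. The only piece with a wide foot flange. Grip it by the body, above the flange. Goes to the clip seat of clip_tray. Origin at the centre of its underside, z up.
- shaker: Loose slim steel spice shaker, 120 g: cylinder 38 mm in diameter with a darker tapered cap, 84 mm high (the straight part is 64 mm). Goes to the square bay of clip_tray. Origin at the centre of its underside, z up.
- jar: Loose squat amber glass jar with a flat silvery lid, 180 g: 50 mm in diameter up to 46 mm, lid 47 mm in diameter up to 60 mm. Goes to the large round well of plain_tray. Origin at the centre of its underside, z up.
- carton: Loose plain cardboard carton, 90 g: 58 mm along its x, 36 mm along its y, 56 mm high. Goes to the oblong bay of plain_tray, its long side along the tray's length (it fits no other way; either way round will do). Origin at the centre of its underside, z up.
- egg: Loose light-brown egg in a rigid shell pack, 70 g: egg shape 62 mm high, widest (46 mm in diameter) 34 mm above the table, standing on a flat foot 28 mm in diameter. Goes to the small round well of plain_tray. Origin at the centre of its underside, z up.
- clip_tray: Shorter light-grey tray, fixed: 170 mm along its x, 100 along y; floor 4 mm above its underside, rim and ribs 14 mm. x points away from the robot (within 0.2 rad), y left. Clip seat for the dip cup at x = +35 mm, y = 0, with a black sprung clip on its +x and its -x side (fingers fit at +y and -y). Square bay for the shaker, 66 mm inside, at x = -48 mm, y = 0. Origin: centre of its underside.
- clip_far (a joint): Outward give (m) of the black sprung clip on the seat's +x side, 0 at rest, at most 0.008. 24 mm wide, 24 mm high; its catch reaches to 25 mm from the seat's centre, the slope above opens to 32 mm. Pushed down with some 6 to 12 N in all, the cup's flange spreads both clips, then sits on the tray floor under their ledges (undersides 10 mm above the tray's underside).
- clip_near (a joint): The same for the clip on the seat's -x side: outward give (m), towards the robot; it springs back to about 0 once the flange is under its catch.
- plain_tray: Longer light-grey tray without clips, fixed: 256 mm along its x, 100 along y; floor 4 mm above its underside, rim and ribs 14 mm. x points away from the robot (within 0.2 rad), y left. All at y = 0: large round well (72 mm inside) for the jar at x = +82 mm; oblong bay (76 along x, 56 along y) for the carton at x = 0; small round well (52 mm inside) for the egg at x = -80 mm. Origin: centre of its underside.

How it is judged (in metres and radians):
At the end, for the whole second after the job is handed in: Every piece on its tray's floor (within 2.5 mm), upright within 0.12 rad, released, still. From the centre of its place, along / across the tray: dip cup 6 / 9 mm under both clips, sprung back within 1.5 mm, shaker 17 / 19 mm, jar, carton and egg 14 / 14 mm (x of dip_cup in the frame of clip_tray between 0.029 and 0.041 m and y of dip_cup in the frame of clip_tray between -0.009 and 0.009 m and z of dip_cup in the frame of clip_tray between 0.0015 and 0.0065 m and angle between each of dip_cup, shaker, jar, carton, egg's own z axis and vertical below 0.12 rad and linear speed of each of dip_cup, shaker, jar, carton, egg below 0.02 m/s and x of shaker in the frame of clip_tray between -0.065 and -0.031 m and y of shaker in the frame of clip_tray between -0.019 and 0.019 m and z of shaker in the frame of clip_tray between 0.0015 and 0.0065 m and x of jar in the frame of plain_tray between 0.068 and 0.096 m and y of jar in the frame of plain_tray between -0.014 and 0.014 m and z of jar in the frame of plain_tray between 0.0015 and 0.0065 m and x of carton in the frame of plain_tray between -0.014 and 0.014 m and y of carton in the frame of plain_tray between -0.014 and 0.014 m and z of carton in the frame of plain_tray between 0.0015 and 0.0065 m and x of egg in the frame of plain_tray between -0.094 and -0.066 m and y of egg in the frame of plain_tray between -0.014 and 0.014 m and z of egg in the frame of plain_tray between 0.0015 and 0.0065 m and value of joint each of clip_far, clip_near below 0.0015 m); the robot touches nothing.
It fails at once if one of the five pieces is tipped over (leans more than 0.8 rad) (angle between any of dip_cup, shaker, jar, carton, egg's own z axis and vertical above 0.8 rad).
It also fails if it takes over 128 s, if anything falls off the work surface, if the arm or the gripper's body presses on something with over 40 N, if the wrist force passes 120 N, or if a joint passes its speed limit or range.

## Robot

A 6-joint arm with a two-finger parallel gripper is mounted at the origin on the work surface. World frame = base frame: x ahead of the robot, y to its left, z up, the work surface at z = 0. Lengths are in mm, angles in rad, forces in N, time in s.
With the tool pointing down it reaches from about 275 to 975 mm from the base axis. Payload 8.4 kg.
Tool frame: the origin (TCP) lies midway between the tips of the shut fingers; the grasp point (between the pads) lies 19 mm behind it; x points along the fingers, y is the direction in which the jaws open and shut, and the axes are right-handed (so a half turn about x gives the same grasp; the last joint's range is limited). The gripper opens to 92 mm and grips with 3 to 60 N. Pads are 20 mm wide; open, the fingers measure 128 mm over their backs; the gripper's body (75 mm by 189 mm) begins 69 mm behind the grasp point.
Start: joints at [1.293, 0.353, 1.633, -0, 1.155, -0.002], TCP at [170.196, 601.383, 214.583] pointing down, gripper open.
Joint ranges: [-2.63, 2.63], [-0.92, 2.1], [0.06, 2.66], [-1.3, 4.44], [0, 2.69], [-3.02, 3.02]. Speed limits (rad/s): [2.22, 2.22, 2.79, 3.14, 3.14, 3.14].

## Interface

Orientations are given as a unit quaternion [x, y, z, w].
In Python, from workcell import bot gives the robot as it stands. The module is installed in compiled form; this text tells all that it offers.
- The arm moves only by the shell command python3 -m pendant 'ROWS' [FORCE]. ROWS is JSON, a list of rows, each a list of 3 entries, a list of its own where there are three numbers: the shift along the tool's x, y, z as a fraction of full scale, then the turn about the tool's x as a fraction of full scale, then the opening, from 0 (shut) to 1 (fully open). A call has 1 to 20 rows; each row is the pose to reach, as a shift and turn from the pose measured when the call began, along the tool's axes at that moment; what a row does not reach only later rows make up. Full scale, the value 1, is 200 mm for a shift and pi/2 rad for a turn. A row lasts 1/10 s, in which the tool goes at most 50 mm and 8.59 degrees, less where a joint would pass 70% of its speed; a pose out of reach is approached as far as the arm can. A call with a number of a shift or a turn outside -1 to 1 is refused whole. A call with a gripper value outside its range is refused whole. The fingers move at their own pace and stop on an object; FORCE is the grip in N (left out, the last holds). Time passes only in rows, so rows that repeat a pose let the fingers close. It gives the time, the measured TCP pose, the force and the opening at its end, in the units of the state.
- bot.sense(): the state, without advancing time (a new reading comes with each control period).
- bot.snapshot(name): name is "side" or "top"; returns a dict with "image" (400x640x3 uint8, red, green, blue), "z_map" (400x640 float32, mm along the optical axis (not along the pixel's ray), 0 where there is no reading), "mtx" (3x3 intrinsics, pixels), "world_to_cam" (4x4, takes a point from world to camera coordinates). Camera axes: x right, y up, looking along -z (the intrinsics and any distortion apply to the point x, -y, -z); pixel columns grow to the right and rows downward; lengths in mm; the calibration is good to about 2 mm. A picture is of the moment at which its call begins.
- bot.sign_off(): hands the job in, once; it reports no verdict.
The state is a dict: "time_s": time; "joint_positions": joint angles; "dq": joint speeds; "joint_efforts": joint torques, N m; "position": TCP position; "eef_rot": TCP orientation; "force": force on the tool from outside, world axes, zero at the start; "torque": the same for the moment, N m; "finger_gap": finger opening in mm.
Only numpy, scipy, OpenCV 4.12 (cv2) and the standard library are available. Lean on these libraries where they do the work, as an engineer would, in place of code of your own. Each camera call takes 0.05 s, during which the arm holds its last target. There are 200 camera calls.

## Working session

There is one attempt and no reset: what is moved stays moved. The work goes in short steps, Python scripts to look and compute and a shell command to move; the robot and the scene stay as the last step left them, time stands still between calls to the robot, and variables do not carry over. Pictures are saved under pics/ and viewed, about 12 in all and at most 16, crops included, and the job is handed in when it is done.

```bash
mkdir -p pics
python3 - <<'E'
from workcell import bot
import cv2,numpy as np
print(bot.sense())
for n in("top","side"):
    s=bot.snapshot(n); cv2.imwrite(f"pics/{n}0.png",s["image"][:,:,::-1]); np.savez(f"{n}0.npz",**s)
    print(s["mtx"],s["world_to_cam"].round(3))
E
```

```text
{'time_s': 0.0, 'joint_positions': array([ 1.29257551e+00,  3.53658563e-01,  1.63409173e+00,  8.93196079e-06,
        1.15519193e+00, -2.41880817e-03]), 'dq': array([-0.00010611, -0.00027404, -0.00037474, -0.00067289,  0.00129894,
       -0.00078253]), 'joint_efforts': array([ 1.68023478e-03, -5.93830526e+01, -3.34233713e+01,  6.98694284e-02,
        2.31529854e-02, -7.76752017e-05]), 'position': array([170.07824036, 600.92384099, 213.87532951]), 'eef_rot': array([ 0.09673117,  0.70046327, -0.09767527,  0.70032409]), 'force': array([ 0.79334454,  0.13641063, -0.2534145 ]), 'torque': array([-0.02999737, -0.01230952, -0.02140142]), 'finger_gap': 91.86345220590958}
[[439.69034496   0.         324.16544798]
 [  0.         439.69034496 204.74780104]
 [  0.           0.           1.        ]] [[ 1.000000e-03 -1.000000e+00 -3.000000e-03  1.251200e+01]
 [ 9.930000e-01  1.000000e-03  1.150000e-01 -4.707400e+02]
 [-1.150000e-01 -3.000000e-03  9.930000e-01 -1.136539e+03]
 [ 0.000000e+00  0.000000e+00  0.000000e+00  1.000000e+00]]
[[448.74705022   0.         316.69302181]
 [  0.         448.74705022 204.86398849]
 [  0.           0.           1.        ]] [[-9.89000e-01 -1.45000e-01 -7.00000e-03  4.84882e+02]
 [ 1.07000e-01 -7.61000e-01  6.40000e-01 -7.16940e+01]
 [-9.80000e-02  6.32000e-01  7.69000e-01 -1.01795e+03]
 [ 0.00000e+00  0.00000e+00  0.00000e+00  1.00000e+00]]
```

View pics/top0.png

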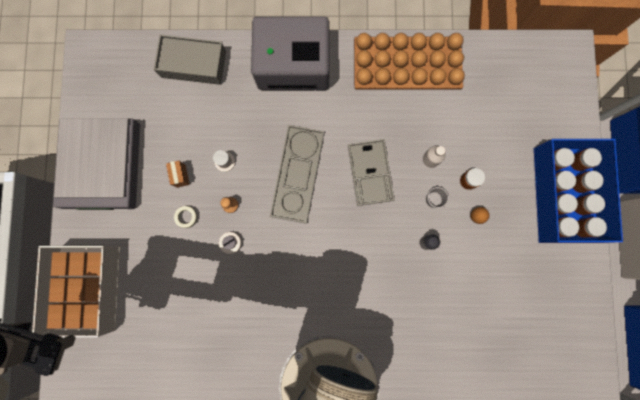

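View pics/side0.png

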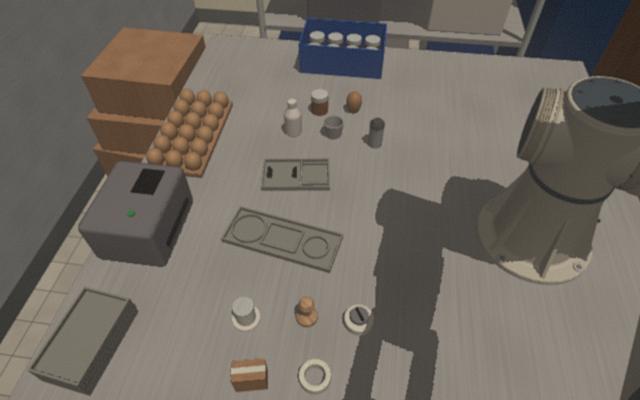

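Run:
```python
import cv2,numpy as np
i=cv2.imread("pics/top0.png")
a=cv2.resize(i[120:260,150:350],None,fx=4,fy=4,interpolation=cv2.INTER_CUBIC);cv2.imwrite("pics/tl.png",a)
a=cv2.resize(i[120:260,330:510],None,fx=4,fy=4,interpolation=cv2.INTER_CUBIC);cv2.imwrite("pics/tr.png",a)
```

```text
(no output)
```

View pics/tl.png

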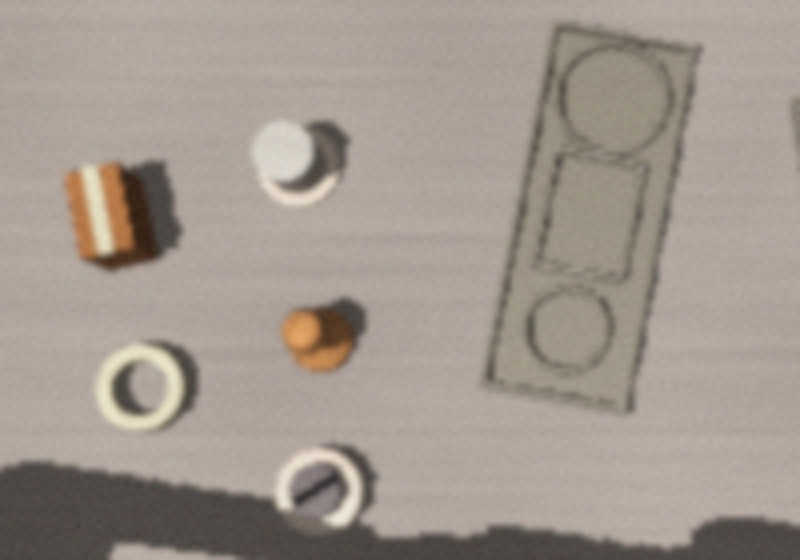

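View pics/tr.png

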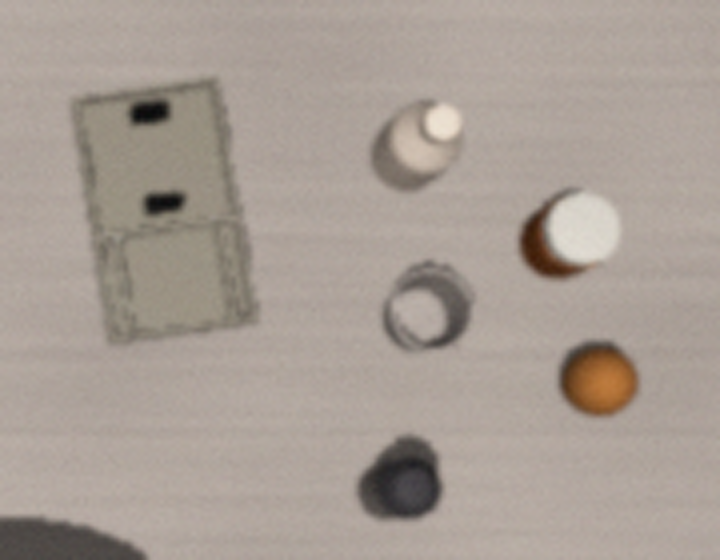

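```bash
cat > h.py <<'E'
import numpy as np,cv2
def load(n): return dict(np.load(n))
def uv2w(s,uv,z):
    R=s["world_to_cam"][:3,:3];t=s["world_to_cam"][:3,3];K=s["mtx"]
    uv=np.atleast_2d(np.array(uv,float)); o=-R.T@t
    d=np.c_[(uv[:,0]-K[0,2])/K[0,0],-(uv[:,1]-K[1,2])/K[1,1],-np.ones(len(uv))]@R
    return o+d*((z-o[2])/d[:,2])[:,None]
def cloud(s):
    R=s["world_to_cam"][:3,:3];t=s["world_to_cam"][:3,3];K=s["mtx"];Z=s["z_map"]
    v,u=np.mgrid[:400,:640]; c=np.stack([(u-K[0,2])/K[0,0]*Z,-(v-K[1,2])/K[1,1]*Z,-Z],-1)
    w=(c-t)@R; w[Z==0]=np.nan; return w
E
cat > a.py <<'E'
from h import *
s=load("top0.npz");d=load("side0.npz")
def px(p,off): return (np.array(p,float)+.5)/4-.5+off
L,Rr=(150,120),(330,120)
for n,c,o in(("plain",[(557,25),(701,47),(632,410),(484,383)],L),("clip",[(74,100),(217,80),(256,321),(110,343)],Rr),("carton",[(66,175),(120,163),(134,252),(82,263)],L)):
    w=uv2w(s,px(c,o),56 if n=="carton" else 14)[:,:2]
    x=(w[0]+w[1]-w[2]-w[3])/2;y=(w[0]+w[3]-w[1]-w[2])/2
    print(n,w.mean(0).round(1),"len",np.linalg.norm(x).round(1),np.linalg.norm(y).round(1),"yaw",np.arctan2(x[1],x[0]).round(3),np.arctan2(-y[0],y[1]).round(3))
C,S=cloud(s),cloud(d)
for n,c,o,z in(("cup",(285,152),L,52),("carton",(100,213),L,56),("jar",(583,229),Rr,60),("egg",(599,380),Rr,34),("shaker",(412,487),Rr,84)):
    w=uv2w(s,px(c,o),z)[0]; print(n,w.round(1))
    for q in(C,S):
        m=(np.hypot(q[...,0]-w[0],q[...,1]-w[1])<45)&(q[...,2]>15); p=q[m]; t=p[p[:,2]>z-8]
        print("   ",m.sum(),"top z",np.nanpercentile(p[:,2],[50,98]).round(1),"top centre",t[:,:2].mean(0).round(1),((t.max(0)+t.min(0))/2)[:2].round(1),np.ptp(t,0).round(1))
E
python3 a.py
python3 - <<'E'
import cv2
i=cv2.imread("pics/side0.png")
a=cv2.resize(i[80:160,260:400],None,fx=5,fy=5,interpolation=cv2.INTER_CUBIC);cv2.imwrite("pics/sr.png",a)
E
```

```text
plain [558.1  83.3] len 251.2 100.1 yaw -0.184 -0.168
clip [ 560.9 -112.5] len 167.4 98.7 yaw 0.14 0.147
carton [550.7 402. ] len 59.7 35.1 yaw 0.204 0.219
cup [592.2 283.9  52. ]
    245 top z [53. 58.] top centre [592.8 284. ] [593.1 284.5] [39.3 40.8 14.1]
    509 top z [52.8 56.3] top centre [590.1 287.1] [590.7 285.6] [39.6 40.  13. ]
carton [550.8 402.3  56. ]
    444 top z [56.7 62.2] top centre [552.3 401. ] [553.2 401.3] [63.8 47.1 17.6]
    1011 top z [57.1 60.3] top centre [550.2 404.9] [550.8 403.5] [64.1 48.1 13.8]
jar [ 539.7 -378.4   60. ]
    376 top z [59.7 64.7] top centre [ 540.4 -378. ] [ 540.6 -378.6] [45.2 45.9 13.9]
    365 top z [51.3 64.8] top centre [ 537.7 -373.6] [ 537.9 -378.1] [46.  48.6 13.6]
egg [ 444.1 -394.    34. ]
    267 top z [53.9 64.3] top centre [ 442.1 -389.4] [ 442.8 -393.5] [42.3 44.  38.7]
    255 top z [46.1 64. ] top centre [ 440.5 -382.8] [ 441.  -388.5] [43.7 38.5 39.7]
shaker [ 372.5 -257.5   84. ]
    247 top z [77.1 87.6] top centre [ 373.  -258.1] [ 372.4 -259. ] [32.5 33.  14.1]
    363 top z [59.5 85.9] top centre [ 371.  -253.1] [ 370.  -255.3] [36.2 34.3 11.8]
```

View pics/sr.png

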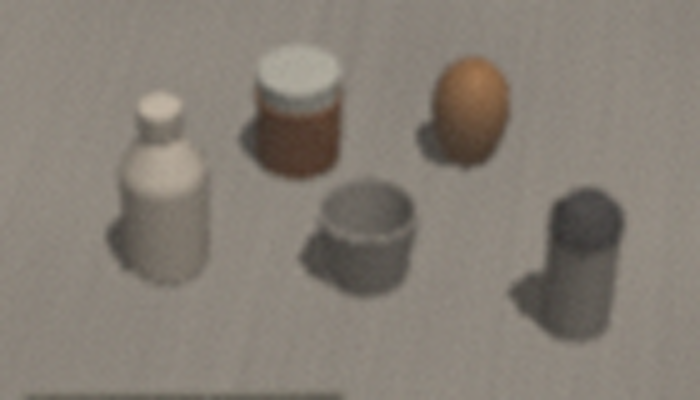

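```bash
cat > g.py <<'E'
# g.py x y z [jaw-yaw]: shift & turn fractions from the present pose
import sys,numpy as np
from scipy.spatial.transform import Rotation as Ro
from workcell import bot
s=bot.sense(); R=Ro.from_quat(s["eef_rot"]).as_matrix(); p=s["position"]
a=[float(v) for v in sys.argv[1:]]
yw=np.arctan2(-R[0,1],R[1,1])
print("t",round(s["time_s"],2),"p",p.round(1),"gap",round(s["finger_gap"],1),"F",s["force"].round(1),"yaw",yw.round(3),"tilt",R[:,0].round(3),"q",s["joint_positions"].round(2))
if len(a)>2:
    d=0
    if len(a)>3:
        d=(a[3]-yw+np.pi/2)%np.pi-np.pi/2
        d=-d  # tool x points down
    print("shift",(R.T@(np.array(a[:3])-p)/200).round(3),"turn",round(d/(np.pi/2),3))
E
python3 g.py 592 284.5 140 0.143
python3 - <<'E'
from h import *
s=load("top0.npz");C=cloud(s)
px=lambda p,o:(np.array(p,float)+.5)/4-.5+o
print("bottle",uv2w(s,px((442,121),(330,120)),95),np.nanmax(C[138:165,425:450,2]))
print("clipmid",uv2w(s,px((157,157),(330,120)),24))
E
```

```text
t 0.1 p [170.1 601.  214. ] gap 91.9 F [-0.7 -0.7  0.7] yaw -0.276 tilt [-0.    -0.001 -1.   ] q [ 1.29  0.35  1.63 -0.    1.16 -0.  ]
shift [ 0.371 -0.948  2.461] turn -0.267
bottle [[ 602.5423158  -280.09109806   95.        ]] 110.96501966066462
clipmid [[ 595.13341034 -107.09924282   24.        ]]
```

```bash
R='[[0,-0.38,1],-0.267,1]'; python3 -m pendant '[[[0,-0.1,0.25],-0.09,1],[[0,-0.2,0.5],-0.18,1],[[0,-0.3,0.75],-0.267,1],[[0,-0.38,1],-0.267,1],[[0,-0.38,1],-0.267,1]]' ; python3 g.py 592 284.5 140 0.143
```

```text
time_s: 0.6
position: [344.7, 470.6, 213.9]
eef_rot: [-0.051, 0.705, 0.049, 0.705]
force: [-0.5, 0.2, 0.7]
finger_gap: 92.0
t 0.6 p [344.7 470.6 213.9] gap 92.0 F [-0.5  0.2  0.7] yaw 0.141 tilt [ 0.    -0.002 -1.   ] q [ 0.94  0.29  1.72 -0.    1.13 -0.77]
shift [ 0.372 -1.094  1.093] turn -0.001
```

```bash
python3 -m pendant '[[[0,-0.25,0.25],0,1],[[0.1,-0.5,0.5],0,1],[[0.2,-0.75,0.75],0,1],[[0.3,-1,1],0,1],[[0.3,-1,1],0,1],[[0.3,-1,1],0,1],[[0.3,-1,1],0,1]]' ; python3 g.py 592 284.5 17 0.143
```

```text
time_s: 1.3
position: [573.3, 297.6, 152.1]
eef_rot: [-0.05, 0.706, 0.047, 0.705]
force: [-0.3, -0.1, 0.0]
finger_gap: 92.2
t 1.3 p [573.3 297.6 152.1] gap 92.2 F [-0.3 -0.1  0. ] yaw 0.137 tilt [-0.001 -0.004 -1.   ] q [ 0.48  0.45  1.64 -0.    1.06 -1.23]
shift [ 0.676 -0.075  0.085] turn -0.004
```

```bash
python3 -m pendant '[[[0.1,-0.075,0.085],0,1],[[0.3,-0.075,0.085],0,1],[[0.5,-0.075,0.085],0,1],[[0.65,-0.075,0.085],0,1],[[0.676,-0.075,0.085],0,1],[[0.676,-0.075,0.085],0,1],[[0.676,-0.075,0.085],0,0.3],[[0.676,-0.075,0.085],0,0.3],[[0.676,-0.075,0.085],0,0.3],[[0.676,-0.075,0.085],0,0.3],[[0.676,-0.075,0.085],0,0.3],[[0.676,-0.075,0.085],0,0.3],[[0.676,-0.075,0.085],0,0.3],[[0.676,-0.075,0.085],0,0.3]]' 20; python3 g.py 592 284.5 17 0.143
```

```text
time_s: 2.7
position: [592.1, 284.5, 17.1]
eef_rot: [-0.05, 0.706, 0.047, 0.705]
force: [-1.2, -0.4, 1.2]
finger_gap: 39.9
t 2.7 p [592.1 284.5  17.1] gap 39.9 F [-1.2 -0.4  1.2] yaw 0.137 tilt [-0.001 -0.004 -1.   ] q [ 0.45  0.63  1.69 -0.    0.83 -1.26]
shift [ 0.  0. -0.] turn -0.004
```

Gripped at 39.9 mm. Tighten, lift and carry to the clip seat.

```bash
python3 -m pendant '[[[0,0,0],0,0],[[0,0,0],0,0],[[-0.1,0,0],0,0],[[-0.2,0,0],0,0],[[-0.35,0,0],0,0],[[-0.5,0,0],0,0],[[-0.5,-0.2,0],0,0],[[-0.5,-0.4,0],0,0],[[-0.5,-0.6,0],0,0],[[-0.5,-0.8,0],0,0],[[-0.5,-1,0],0,0],[[-0.5,-1,0],0,0]]' 40; python3 g.py 595.3 -107.3 90 0.143
```

```text
time_s: 3.9
position: [619.7, 82.5, 117.7]
eef_rot: [-0.049, 0.706, 0.045, 0.705]
force: [0.4, 0.4, -0.7]
finger_gap: 39.7
t 3.9 p [619.7  82.5 117.7] gap 39.7 F [ 0.4  0.4 -0.7] yaw 0.133 tilt [-0.001 -0.005 -1.   ] q [ 0.13  0.46  1.71 -0.01  0.97 -1.57]
shift [ 0.143 -0.923 -0.247] turn -0.006
```

```bash
python3 -m pendant '[[[0,-0.2,-0.05],-0.006,0],[[0,-0.4,-0.1],-0.006,0],[[0,-0.6,-0.15],-0.006,0],[[0,-0.8,-0.2],-0.006,0],[[0,-0.923,-0.247],-0.006,0],[[0.1,-0.923,-0.247],-0.006,0],[[0.143,-0.923,-0.247],-0.006,0],[[0.143,-0.923,-0.247],-0.006,0],[[0.143,-0.923,-0.247],-0.006,0]]'; python3 g.py 595.3 -107.3 45 0.143
python3 - <<'E'
from workcell import bot
import cv2,numpy as np
s=bot.snapshot("side"); i=s["image"][:,:,::-1]
cv2.imwrite("pics/s1.png",cv2.resize(i[100:220,220:380],None,fx=5,fy=5,interpolation=cv2.INTER_CUBIC))
E
```

```text
time_s: 4.8
position: [595.4, -106.3, 90.0]
eef_rot: [-0.053, 0.706, 0.049, 0.705]
force: [0.2, 0.0, -0.1]
finger_gap: 39.2
t 4.8 p [ 595.4 -106.3   90. ] gap 39.2 F [ 0.2  0.  -0.1] yaw 0.144 tilt [-0.002 -0.005 -1.   ] q [-0.18  0.46  1.78 -0.01  0.9  -1.89]
shift [ 0.225 -0.004 -0.001] turn 0.001
```

View pics/s1.png

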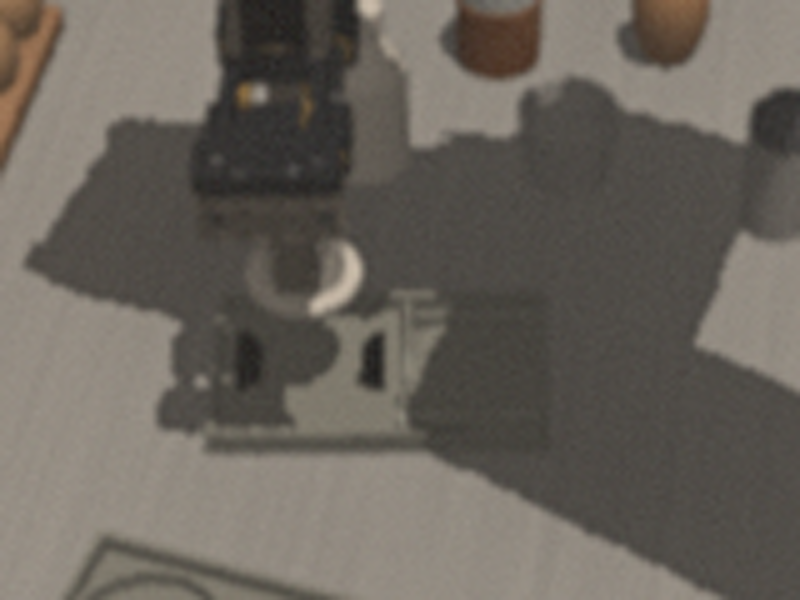

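The cup hangs upright between the clips (flange centre ~305,275 px; clips at ~248 and ~373). Press down slowly.

```bash
python3 -m pendant '[[[0.1,-0.004,0],0,0],[[0.2,-0.004,0],0,0],[[0.24,-0.004,0],0,0],[[0.26,-0.004,0],0,0],[[0.28,-0.004,0],0,0],[[0.29,-0.004,0],0,0],[[0.30,-0.004,0],0,0],[[0.31,-0.004,0],0,0],[[0.31,-0.004,0],0,0]]' 50; python3 g.py 595.3 -107.3 21 0.143;python3 -m pendant '[[[0.01,0,0],0,0],[[0.02,0,0],0,0],[[0.025,0,0],0,0],[[0.03,0,0],0,0],[[0.035,0,0],0,0],[[0.035,0,0],0,0]]'; python3 g.py 595.3 -107.3 21 0.143
```

```text
time_s: 5.75
position: [596.7, -107.7, 29.4]
eef_rot: [-0.053, 0.705, 0.049, 0.705]
force: [-1.0, -0.4, 4.6]
finger_gap: 39.4
t 5.75 p [ 596.7 -107.7   29.4] gap 39.4 F [-1.  -0.4  4.6] yaw 0.144 tilt [ 0.001 -0.006 -1.   ] q [-0.18  0.55  1.8  -0.01  0.79 -1.89]
shift [ 0.042  0.003 -0.006] turn 0.001
time_s: 6.35
position: [596.4, -107.7, 22.0]
eef_rot: [-0.053, 0.705, 0.049, 0.705]
force: [-0.2, 0.1, -0.5]
finger_gap: 39.4
t 6.35 p [ 596.4 -107.7   22. ] gap 39.4 F [-0.2  0.1 -0.5] yaw 0.144 tilt [ 0.    -0.005 -1.   ] q [-0.18  0.56  1.81 -0.01  0.77 -1.89]
shift [ 0.005  0.003 -0.005] turn 0.001
```

```bash
python3 -m pendant '[[[0.005,0,0],0,0],[[0.01,0,0],0,0],[[0.013,0,0],0,0],[[0.013,0,0],0,0],[[0.013,0,0],0,0]]'; python3 g.py
```

```text
time_s: 6.85
position: [596.6, -107.7, 21.0]
eef_rot: [-0.053, 0.705, 0.049, 0.705]
force: [-7.5, 0.2, 19.0]
finger_gap: 39.5
t 6.85 p [ 596.6 -107.7   21. ] gap 39.5 F [-7.5  0.2 19. ] yaw 0.144 tilt [ 0.001 -0.005 -1.   ] q [-0.18  0.56  1.81 -0.01  0.77 -1.89]
```

```bash
python3 -m pendant '[[[-0.002,0,0],0,0],[[-0.003,0,0],0,0.6],[[-0.003,0,0],0,1],[[-0.003,0,0],0,1],[[-0.003,0,0],0,1],[[-0.003,0,0],0,1],[[-0.1,0,0],0,1],[[-0.3,0,0],0,1],[[-0.5,0,0],0,1],[[-0.6,0,0],0,1],[[-0.6,0,0],0,1]]'; python3 g.py 372.5 -258 140 0.143
```

```text
time_s: 7.95
position: [598.6, -107.5, 144.4]
eef_rot: [-0.053, 0.703, 0.048, 0.707]
force: [-0.2, 0.3, -0.1]
finger_gap: 91.6
t 7.95 p [ 598.6 -107.5  144.4] gap 91.6 F [-0.2  0.3 -0.1] yaw 0.144 tilt [ 0.006 -0.006 -1.   ] q [-0.18  0.4   1.74 -0.01  1.   -1.89]
shift [ 0.02  -0.583 -1.227] turn 0.0
```

```bash
python3 -m pendant '[[[0,-0.1,-0.25],0,1],[[0,-0.25,-0.5],0,1],[[0,-0.4,-0.75],0,1],[[0,-0.583,-1],0,1],[[0,-0.583,-1],0,1],[[0,-0.583,-1],0,1]]'; python3 g.py 372.5 -258 26 0.143
python3 - <<'E'
from workcell import bot
import cv2,numpy as np
s=bot.snapshot("top"); i=s["image"][:,:,::-1]
cv2.imwrite("pics/t2.png",cv2.resize(i[120:260,330:510],None,fx=4,fy=4,interpolation=cv2.INTER_CUBIC))
E
```

```text
time_s: 8.55
position: [414.1, -252.9, 143.0]
eef_rot: [-0.052, 0.704, 0.048, 0.707]
force: [0.1, 0.0, -0.1]
finger_gap: 92.3
t 8.55 p [ 414.1 -252.9  143. ] gap 92.3 F [ 0.1  0.  -0.1] yaw 0.141 tilt [ 0.004 -0.006 -1.   ] q [-0.55  0.22  2.   -0.    0.91 -2.26]
shift [ 0.584  0.007 -0.211] turn -0.001
```

View pics/t2.png

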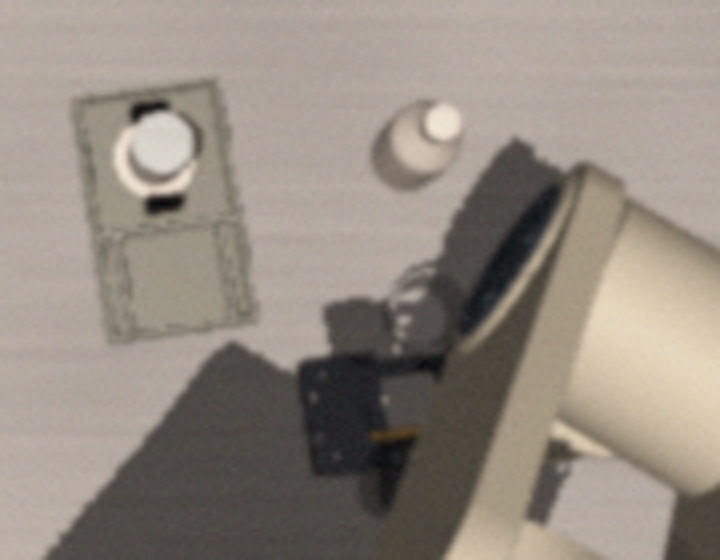

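Cup sits between both clips (lid at ~162,143 px, flange at ~155,160). On to the shaker.

```bash
python3 -m pendant '[[[0,0.007,-0.211],0,1],[[0,0.007,-0.211],0,1],[[0.2,0.007,-0.211],0,1],[[0.4,0.007,-0.211],0,1],[[0.55,0.007,-0.211],0,1],[[0.584,0.007,-0.211],0,1],[[0.584,0.007,-0.211],0,0.3],[[0.584,0.007,-0.211],0,0.3],[[0.584,0.007,-0.211],0,0.3],[[0.584,0.007,-0.211],0,0.3],[[0.584,0.007,-0.211],0,0.3],[[0.584,0.007,-0.211],0,0.3],[[0.584,0.007,-0.211],0,0.3],[[0.584,0.007,-0.211],0,0.3]]' 20; python3 g.py 372.5 -258 26 0.143;  python3 -m pendant '[[[0,0,0],0,0],[[0,0,0],0,0],[[-0.1,0,0],0,0],[[-0.25,0,0],0,0],[[-0.4,0,0],0,0],[[-0.5,0,0],0,0],[[-0.5,0,0],0,0]]' 30;  python3 g.py 513.5 -119.3 126 0.143
```

```text
time_s: 10.0
position: [374.5, -257.5, 26.4]
eef_rot: [-0.052, 0.704, 0.047, 0.707]
force: [0.3, -1.1, 1.8]
finger_gap: 38.5
t 10.0 p [ 374.5 -257.5   26.4] gap 38.5 F [ 0.3 -1.1  1.8] yaw 0.141 tilt [ 0.005 -0.006 -1.   ] q [-0.6   0.38  2.14 -0.    0.61 -2.31]
shift [ 0.002 -0.001 -0.01 ] turn -0.001
time_s: 10.7
position: [375.3, -257.8, 128.6]
eef_rot: [-0.053, 0.702, 0.047, 0.708]
force: [-1.2, -0.4, -1.1]
finger_gap: 38.0
t 10.7 p [ 375.3 -257.8  128.6] gap 38.0 F [-1.2 -0.4 -1.1] yaw 0.141 tilt [ 0.009 -0.008 -1.   ] q [-0.6   0.2   2.08 -0.    0.86 -2.31]
shift [0.013 0.589 0.781] turn -0.002
```

```bash
python3 -m pendant '[[[0,0.15,0.2],0,0],[[0,0.3,0.4],0,0],[[0,0.45,0.6],0,0],[[0.01,0.589,0.781],0,0],[[0.01,0.589,0.781],0,0],[[0.01,0.589,0.781],0,0],[[0.2,0.589,0.781],0,0],[[0.35,0.589,0.781],0,0],[[0.43,0.589,0.781],0,0],[[0.46,0.589,0.781],0,0],[[0.48,0.589,0.781],0,0],[[0.48,0.589,0.781],0,0]]';  python3 g.py 513.5 -119.3 30 0.143
```

```text
time_s: 11.9
position: [514.0, -120.6, 32.8]
eef_rot: [-0.053, 0.702, 0.046, 0.708]
force: [-0.8, 0.9, -1.7]
finger_gap: 37.8
t 11.9 p [ 514.  -120.6   32.8] gap 37.8 F [-0.8  0.9 -1.7] yaw 0.14 tilt [ 0.009 -0.008 -1.   ] q [-0.23  0.45  1.98 -0.01  0.7  -1.93]
shift [ 0.014  0.007 -0.002] turn -0.002
```

```bash
python3 -m pendant '[[[0.008,0,0],0,0],[[0.012,0,0],0,0],[[0.012,0,0],0,0]]'; python3 -m pendant '[[[0,0,0],0,0.5],[[0,0,0],0,0.8],[[0,0,0],0,1],[[0,0,0],0,1],[[0,0,0],0,1],[[0,0,0],0,1],[[-0.1,0,0],0,1],[[-0.3,0,0],0,1],[[-0.5,0,0],0,1],[[-0.6,0,0],0,1],[[-0.6,0,0],0,1]]'; python3 g.py 540 -378.5 160 0.5
```

```text
time_s: 12.2
position: [514.3, -120.7, 30.8]
eef_rot: [-0.053, 0.702, 0.046, 0.709]
force: [0.5, -0.0, -1.1]
finger_gap: 37.6
time_s: 13.3
position: [515.1, -120.1, 153.9]
eef_rot: [-0.053, 0.7, 0.046, 0.71]
force: [0.3, 0.2, 0.2]
finger_gap: 91.6
t 13.3 p [ 515.1 -120.1  153.9] gap 91.6 F [0.3 0.2 0.2] yaw 0.14 tilt [ 0.015 -0.01  -1.   ] q [-0.23  0.27  1.91 -0.01  0.95 -1.93]
shift [-0.016 -1.297 -0.056] turn -0.229
```

```bash
python3 -m pendant '[[[-0.03,-0.25,0],-0.09,1],[[-0.03,-0.5,-0.02],-0.18,1],[[-0.02,-0.75,-0.04],-0.229,1],[[-0.02,-1,-0.056],-0.229,1],[[-0.02,-1,-0.056],-0.229,1],[[-0.02,-1,-0.056],-0.229,1]]'; python3 g.py 540 -378.5 15 0.5
```

```text
time_s: 13.9
position: [530.9, -320.5, 158.3]
eef_rot: [-0.178, 0.682, 0.17, 0.689]
force: [-0.1, 0.7, -0.2]
finger_gap: 91.9
t 13.9 p [ 530.9 -320.5  158.3] gap 91.9 F [-0.1  0.7 -0.2] yaw 0.497 tilt [ 0.013 -0.009 -1.   ] q [-0.55  0.39  1.71 -0.    1.02 -2.61]
shift [ 0.72  -0.267 -0.104] turn -0.002
```

```bash
python3 -m pendant '[[[0,-0.2,-0.1],0,1],[[0.05,-0.267,-0.104],0,1],[[0.25,-0.267,-0.104],0,1],[[0.45,-0.267,-0.104],0,1],[[0.65,-0.267,-0.104],0,1],[[0.72,-0.267,-0.104],0,1],[[0.72,-0.267,-0.104],0,1],[[0.72,-0.267,-0.104],0,0.4],[[0.72,-0.267,-0.104],0,0.4],[[0.72,-0.267,-0.104],0,0.4],[[0.72,-0.267,-0.104],0,0.4],[[0.72,-0.267,-0.104],0,0.4],[[0.72,-0.267,-0.104],0,0.4],[[0.72,-0.267,-0.104],0,0.4]]' 20; python3 g.py;  python3 -m pendant '[[[0,0,0],0,0],[[0,0,0],0,0],[[-0.1,0,0],0,0],[[-0.25,0,0],0,0],[[-0.4,0,0],0,0],[[-0.55,0,0],0,0],[[-0.7,0,0],0,0],[[-0.7,0,0],0,0]]' 40;  python3 g.py 638.8 68.5 155 0.143
```

```text
time_s: 15.3
position: [540.2, -378.8, 15.5]
eef_rot: [-0.178, 0.681, 0.17, 0.689]
force: [-0.8, 0.2, 6.2]
finger_gap: 49.6
t 15.3 p [ 540.2 -378.8   15.5] gap 49.6 F [-0.8  0.2  6.2] yaw 0.497 tilt [ 0.014 -0.009 -1.   ] q [-0.61  0.62  1.7   0.    0.8  -2.68]
time_s: 16.1
position: [540.2, -378.9, 159.5]
eef_rot: [-0.18, 0.68, 0.168, 0.691]
force: [-0.7, 0.3, -1.9]
finger_gap: 49.1
t 16.1 p [ 540.2 -378.9  159.5] gap 49.1 F [-0.7  0.3 -1.9] yaw 0.497 tilt [ 0.019 -0.013 -1.   ] q [-0.61  0.45  1.62  0.    1.05 -2.68]
shift [0.004 1.732 1.5  ] turn 0.225
```

```bash
python3 -m pendant '[[[0,0.18,0.15],0.07,0],[[0,0.35,0.3],0.14,0],[[0,0.52,0.45],0.21,0],[[0,0.7,0.6],0.28,0],[[0,0.85,0.74],0.35,0],[[0,1,0.866],0.43,0],[[0,1,0.866],0.43,0],[[0,1,0.866],0.43,0]]';  python3 g.py 638.8 68.5 155 -0.178
```

```text
time_s: 16.9
position: [596.6, -119.7, 155.9]
eef_rot: [0.058, 0.698, -0.066, 0.711]
force: [-1.0, -0.3, -1.0]
finger_gap: 49.4
t 16.9 p [ 596.6 -119.7  155.9] gap 49.4 F [-1.  -0.3 -1. ] yaw -0.175 tilt [ 0.017 -0.013 -1.   ] q [-0.2   0.38  1.74 -0.01  1.01 -1.59]
shift [-0.004  0.964  0.044] turn 0.002
```

```bash
python3 -m pendant '[[[0,0.2,0.01],0,0],[[0,0.4,0.02],0,0],[[0,0.6,0.03],0,0],[[0,0.8,0.044],0,0],[[0,0.964,0.044],0,0],[[0,0.964,0.044],0,0],[[0,0.964,0.044],0,0]]';  python3 g.py 638.8 68.5 20 -0.178
```

```text
time_s: 17.6
position: [638.5, 67.7, 153.4]
eef_rot: [0.057, 0.698, -0.065, 0.71]
force: [0.2, -0.6, -2.3]
finger_gap: 49.2
t 17.6 p [638.5  67.7 153.4] gap 49.2 F [ 0.2 -0.6 -2.3] yaw -0.174 tilt [ 0.016 -0.013 -1.   ] q [ 0.11  0.43  1.66 -0.02  1.03 -1.28]
shift [ 0.667  0.011 -0.011] turn 0.003
```

```bash
python3 -m pendant '[[[0.2,0.011,-0.011],0,0],[[0.4,0.011,-0.011],0,0],[[0.55,0.011,-0.011],0,0],[[0.62,0.011,-0.011],0,0],[[0.65,0.011,-0.011],0,0],[[0.663,0.011,-0.011],0,0],[[0.663,0.011,-0.011],0,0]]';  python3 g.py 638.8 68.5 19.5
```

```text
time_s: 18.3
position: [639.7, 68.1, 21.8]
eef_rot: [0.057, 0.698, -0.065, 0.711]
force: [0.8, 0.3, -1.9]
finger_gap: 49.5
t 18.3 p [639.7  68.1  21.8] gap 49.5 F [ 0.8  0.3 -1.9] yaw -0.174 tilt [ 0.017 -0.013 -1.   ] q [ 0.11  0.6   1.73 -0.02  0.8  -1.27]
shift [ 0.011  0.001 -0.005] turn 0.0
```

```bash
python3 -m pendant '[[[0.006,0,0],0,0],[[0.01,0,0],0,0],[[0.01,0,0],0,0]]'; python3 -m pendant '[[[0,0,0],0,0.6],[[0,0,0],0,0.8],[[0,0,0],0,1],[[0,0,0],0,1],[[0,0,0],0,1],[[0,0,0],0,1],[[-0.1,0,0],0,1],[[-0.3,0,0],0,1],[[-0.5,0,0],0,1],[[-0.6,0,0],0,1],[[-0.6,0,0],0,1]]'; python3 g.py 551 402.5 130 0.21
```

```text
time_s: 18.6
position: [640.1, 68.2, 20.5]
eef_rot: [0.057, 0.697, -0.065, 0.711]
force: [1.2, 0.6, -2.6]
finger_gap: 49.3
time_s: 19.7
position: [640.1, 70.1, 144.0]
eef_rot: [0.058, 0.695, -0.065, 0.713]
force: [-0.1, -0.7, 0.3]
finger_gap: 92.1
t 19.7 p [640.1  70.1 144. ] gap 92.1 F [-0.1 -0.7  0.3] yaw -0.174 tilt [ 0.024 -0.012 -1.   ] q [ 0.12  0.44  1.67 -0.02  1.01 -1.27]
shift [ 0.039  1.561 -0.727] turn -0.244
```

```bash
python3 -m pendant '[[[0,0.25,-0.12],-0.08,1],[[0,0.5,-0.24],-0.16,1],[[0,0.75,-0.36],-0.244,1],[[0,1,-0.48],-0.244,1],[[0,1,-0.48],-0.244,1],[[0,1,-0.48],-0.244,1]]'; python3 g.py 551 402.5 120 0.21
python3 - <<'E'
from workcell import bot
import cv2
s=bot.snapshot("top"); i=s["image"][:,:,::-1]
cv2.imwrite("pics/t3.png",cv2.resize(i[110:260,150:410],None,fx=3,fy=3,interpolation=cv2.INTER_CUBIC))
E
```

```text
time_s: 20.3
position: [578.4, 286.3, 138.3]
eef_rot: [-0.08, 0.696, 0.07, 0.711]
force: [0.2, -0.3, 0.6]
finger_gap: 91.4
t 20.3 p [578.4 286.3 138.3] gap 91.4 F [ 0.2 -0.3  0.6] yaw 0.213 tilt [ 0.023 -0.013 -1.   ] q [ 0.47  0.45  1.67 -0.03  1.01 -1.3 ]
shift [ 0.081  0.598 -0.012] turn 0.002
```

View pics/t3.png

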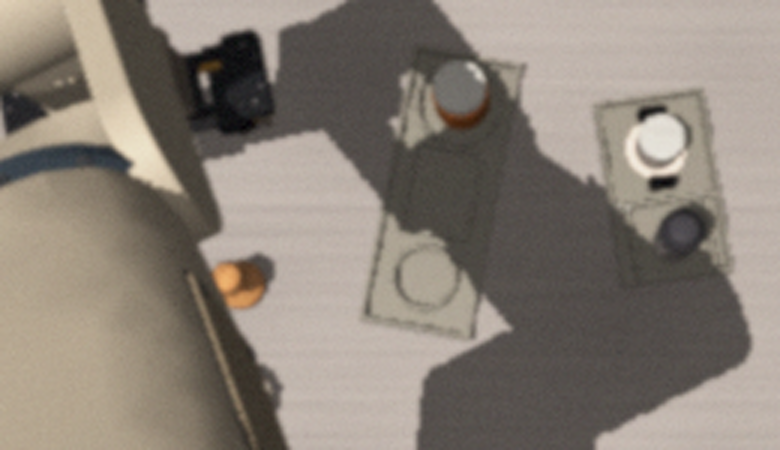

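Jar (462,90 px) and shaker (684,230 px) stand in their places. Now the carton.

```bash
python3 -m pendant '[[[0,0.25,-0.012],0,1],[[0.02,0.5,-0.012],0,1],[[0.05,0.598,-0.012],0,1],[[0.1,0.598,-0.012],0,1],[[0.1,0.598,-0.012],0,1]]'; python3 g.py 551 402.5 17 0.21
```

```text
time_s: 20.85
position: [551.2, 398.4, 113.7]
eef_rot: [-0.081, 0.697, 0.068, 0.709]
force: [0.1, -0.9, -0.2]
finger_gap: 91.7
t 20.85 p [551.2 398.4 113.7] gap 91.7 F [ 0.1 -0.9 -0.2] yaw 0.212 tilt [ 0.02  -0.016 -1.   ] q [ 0.64  0.53  1.59 -0.03  1.01 -1.13]
shift [ 0.483  0.03  -0.004] turn 0.001
```

```bash
python3 -m pendant '[[[0.05,0.03,-0.004],0,1],[[0.25,0.03,-0.004],0,1],[[0.42,0.03,-0.004],0,1],[[0.483,0.03,-0.004],0,1],[[0.483,0.03,-0.004],0,1],[[0.483,0.03,-0.004],0,0.3],[[0.483,0.03,-0.004],0,0.3],[[0.483,0.03,-0.004],0,0.3],[[0.483,0.03,-0.004],0,0.3],[[0.483,0.03,-0.004],0,0.3],[[0.483,0.03,-0.004],0,0.3],[[0.483,0.03,-0.004],0,0.3],[[0.483,0.03,-0.004],0,0.3]]' 20; python3 g.py;  python3 -m pendant '[[[0,0,0],0,0],[[0,0,0],0,0],[[-0.1,0,0],0,0],[[-0.25,0,0],0,0],[[-0.4,0,0],0,0],[[-0.55,0,0],0,0],[[-0.6,0,0],0,0],[[-0.6,0,0],0,0]]' 30;  python3 g.py 558.3 83.3 130 -0.178
```

```text
time_s: 22.15
position: [551.0, 402.6, 17.2]
eef_rot: [-0.081, 0.697, 0.069, 0.709]
force: [-0.5, -0.1, 2.3]
finger_gap: 36.1
t 22.15 p [551.  402.6  17.2] gap 36.1 F [-0.5 -0.1  2.3] yaw 0.212 tilt [ 0.02  -0.016 -1.   ] q [ 0.64  0.65  1.63 -0.03  0.85 -1.12]
time_s: 22.95
position: [549.4, 405.2, 138.4]
eef_rot: [-0.081, 0.696, 0.069, 0.71]
force: [-0.7, -1.4, -1.1]
finger_gap: 35.8
t 22.95 p [549.4 405.2 138.4] gap 35.8 F [-0.7 -1.4 -1.1] yaw 0.212 tilt [ 0.022 -0.015 -1.   ] q [ 0.65  0.51  1.57 -0.03  1.05 -1.12]
shift [ 0.066 -1.581 -0.297] turn 0.248
```

```bash
python3 -m pendant '[[[0,-0.2,-0.04],0.06,0],[[0,-0.4,-0.08],0.12,0],[[0,-0.6,-0.12],0.18,0],[[0,-0.8,-0.16],0.248,0],[[0,-1,-0.2],0.248,0],[[0,-1,-0.2],0.248,0],[[0,-1,-0.2],0.248,0]]';  python3 g.py 558.3 83.3 130 -0.178
```

```text
time_s: 23.65
position: [551.7, 200.3, 139.9]
eef_rot: [0.058, 0.697, -0.068, 0.712]
force: [0.1, 0.8, -0.6]
finger_gap: 36.3
t 23.65 p [551.7 200.3 139.9] gap 36.3 F [ 0.1  0.8 -0.6] yaw -0.179 tilt [ 0.02  -0.015 -1.   ] q [ 0.36  0.37  1.79 -0.03  0.96 -1.02]
shift [ 0.059 -0.569  0.135] turn -0.001
```

```bash
python3 -m pendant '[[[0,-0.2,0.05],0,0],[[0,-0.4,0.1],0,0],[[0,-0.569,0.135],0,0],[[0,-0.569,0.135],0,0],[[0,-0.569,0.135],0,0],[[0,-0.569,0.135],0,0]]';  python3 g.py 558.3 83.3 21.5 -0.178
```

```text
time_s: 24.25
position: [558.1, 85.1, 141.3]
eef_rot: [0.058, 0.697, -0.067, 0.712]
force: [-0.1, -0.2, -0.8]
finger_gap: 36.0
t 24.25 p [558.1  85.1 141.3] gap 36.0 F [-0.1 -0.2 -0.8] yaw -0.178 tilt [ 0.019 -0.015 -1.   ] q [ 0.16  0.33  1.84 -0.02  0.95 -1.22]
shift [ 0.599 -0.002 -0.01 ] turn 0.0
```

```bash
python3 -m pendant '[[[0.2,-0.002,-0.01],0,0],[[0.4,-0.002,-0.01],0,0],[[0.52,-0.002,-0.01],0,0],[[0.57,-0.002,-0.01],0,0],[[0.59,-0.002,-0.01],0,0],[[0.597,-0.002,-0.01],0,0],[[0.597,-0.002,-0.01],0,0]]';  python3 g.py 558.3 83.3 21
```

```text
time_s: 24.95
position: [559.3, 83.7, 22.9]
eef_rot: [0.058, 0.696, -0.067, 0.712]
force: [-0.4, 0.4, -0.8]
finger_gap: 36.1
t 24.95 p [559.3  83.7  22.9] gap 36.1 F [-0.4  0.4 -0.8] yaw -0.178 tilt [ 0.021 -0.014 -1.   ] q [ 0.16  0.51  1.91 -0.03  0.71 -1.22]
shift [ 0.01  -0.003 -0.005] turn 0.0
```

```bash
python3 -m pendant '[[[0.005,0,0],0,0],[[0.008,0,0],0,0],[[0.008,0,0],0,0]]'; python3 -m pendant '[[[0,0,0],0,0.6],[[0,0,0],0,0.8],[[0,0,0],0,1],[[0,0,0],0,1],[[0,0,0],0,1],[[0,0,0],0,1],[[-0.1,0,0],0,1],[[-0.3,0,0],0,1],[[-0.5,0,0],0,1],[[-0.65,0,0],0,1],[[-0.65,0,0],0,1]]'; python3 g.py 444 -393.5 150 -0.178
```

```text
time_s: 25.25
position: [559.6, 83.7, 21.9]
eef_rot: [0.058, 0.696, -0.067, 0.712]
force: [-0.2, 0.1, -1.3]
finger_gap: 36.2
time_s: 26.35
position: [559.4, 86.0, 156.2]
eef_rot: [0.059, 0.694, -0.066, 0.715]
force: [0.5, 0.8, -0.9]
finger_gap: 92.0
t 26.35 p [559.4  86.  156.2] gap 92.0 F [ 0.5  0.8 -0.9] yaw -0.178 tilt [ 0.029 -0.013 -0.999] q [ 0.16  0.31  1.84 -0.02  0.97 -1.22]
shift [ 0.045 -2.462 -0.145] turn 0.0
```

```bash
python3 -m pendant '[[[0,-0.25,0],0,1],[[0,-0.5,0],0,1],[[0,-0.75,0],0,1],[[0,-1,0],0,1],[[0,-1,0],0,1],[[0,-1,0],0,1]]';python3 -m pendant '[[[0,-0.25,-0.01],0,1],[[0,-0.5,-0.03],0,1],[[0,-0.75,-0.05],0,1],[[0,-1,-0.08],0,1],[[0,-1,-0.08],0,1],[[0,-1,-0.08],0,1]]'; python3 g.py 444 -393.5 130 -0.178
```

```text
time_s: 26.95
position: [523.3, -111.8, 156.9]
eef_rot: [0.06, 0.694, -0.067, 0.714]
force: [0.3, 0.2, -0.9]
finger_gap: 91.9
time_s: 27.55
position: [471.7, -305.1, 157.2]
eef_rot: [0.061, 0.694, -0.067, 0.714]
force: [-0.2, -0.5, -0.6]
finger_gap: 91.8
t 27.55 p [ 471.7 -305.1  157.2] gap 91.8 F [-0.2 -0.5 -0.6] yaw -0.182 tilt [ 0.027 -0.012 -1.   ] q [-0.58  0.3   1.85  0.01  0.96 -1.97]
shift [ 0.137 -0.459 -0.06 ] turn -0.002
```

```bash
python3 -m pendant '[[[0,-0.25,-0.06],0,1],[[0.05,-0.459,-0.06],0,1],[[0.1,-0.459,-0.06],0,1],[[0.137,-0.459,-0.06],0,1],[[0.137,-0.459,-0.06],0,1]]'; python3 g.py 443.5 -393 15 -0.178
```

```text
time_s: 28.05
position: [444.1, -390.7, 128.4]
eef_rot: [0.061, 0.695, -0.066, 0.713]
force: [0.3, 0.1, 0.5]
finger_gap: 91.9
t 28.05 p [ 444.1 -390.7  128.4] gap 91.9 F [0.3 0.1 0.5] yaw -0.18 tilt [ 0.025 -0.009 -1.   ] q [-0.73  0.38  1.8   0.01  0.93 -2.13]
shift [ 0.567 -0.009 -0.016] turn -0.001
```

```bash
python3 -m pendant '[[[0.1,-0.009,-0.016],0,1],[[0.3,-0.009,-0.016],0,1],[[0.5,-0.009,-0.016],0,1],[[0.567,-0.009,-0.016],0,1],[[0.567,-0.009,-0.016],0,1],[[0.567,-0.009,-0.016],0,0.35],[[0.567,-0.009,-0.016],0,0.35],[[0.567,-0.009,-0.016],0,0.35],[[0.567,-0.009,-0.016],0,0.35],[[0.567,-0.009,-0.016],0,0.35],[[0.567,-0.009,-0.016],0,0.35],[[0.567,-0.009,-0.016],0,0.35],[[0.567,-0.009,-0.016],0,0.35]]' 15; python3 g.py;  python3 -m pendant '[[[0,0,0],0,0],[[0,0,0],0,0],[[-0.05,0,0],0,0],[[-0.15,0,0],0,0],[[-0.3,0,0],0,0],[[-0.45,0,0],0,0],[[-0.6,0,0],0,0],[[-0.6,0,0],0,0]]' 20;  python3 g.py 479.4 97.5 135 -0.178
python3 - <<'E'
from workcell import bot
import cv2
s=bot.snapshot("side"); i=s["image"][:,:,::-1]
cv2.imwrite("pics/s4.png",cv2.resize(i[10:260,200:460],None,fx=2.4,fy=2.4,interpolation=cv2.INTER_CUBIC))
E
```

```text
time_s: 29.35
position: [443.7, -393.3, 15.3]
eef_rot: [0.061, 0.695, -0.066, 0.713]
force: [-0.8, -0.7, 5.4]
finger_gap: 44.6
t 29.35 p [ 443.7 -393.3   15.3] gap 44.6 F [-0.8 -0.7  5.4] yaw -0.18 tilt [ 0.026 -0.01  -1.   ] q [-0.73  0.55  1.86  0.02  0.71 -2.14]
time_s: 30.15
position: [442.4, -393.7, 139.7]
eef_rot: [0.06, 0.693, -0.067, 0.715]
force: [0.2, -0.0, -1.4]
finger_gap: 44.7
t 30.15 p [ 442.4 -393.7  139.7] gap 44.7 F [ 0.2 -0.  -1.4] yaw -0.18 tilt [ 0.03  -0.014 -0.999] q [-0.74  0.37  1.8   0.01  0.94 -2.13]
shift [-0.005  2.449 -0.258] turn -0.001
```

View pics/s4.png

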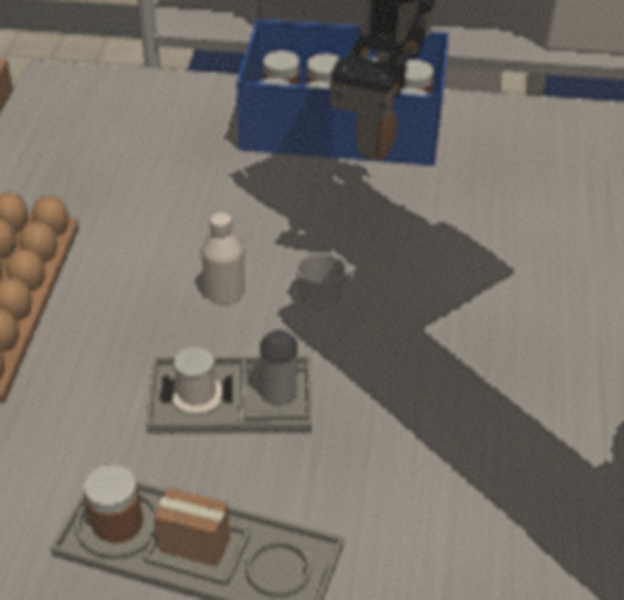

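Run:
```python
from workcell import bot
import cv2,numpy as np
s=bot.snapshot("side"); i=s["image"][:,:,::-1]
a=cv2.resize(i[10:90,320:400],None,fx=7,fy=7,interpolation=cv2.INTER_CUBIC)
cv2.imwrite("pics/s5.png",a)
# projected grasp axis, foot and top expected
from h import *
p=bot.sense()["position"]
for d in (-15,0,47):
    w=np.r_[p[:2],p[2]+d,1]; c=s["world_to_cam"]@w; K=s["mtx"]
    u=K[0,0]*c[0]/-c[2]+K[0,2]; v=K[1,1]*-c[1]/-c[2]+K[1,2]; print(d,(u-320)*7+3,(v-10)*7+3)
```

```text
-15 250.38419215155102 459.6373035518545
0 252.7159057179535 425.9287767366277
47 260.3199825840759 316.00008196037055
```

View pics/s5.png

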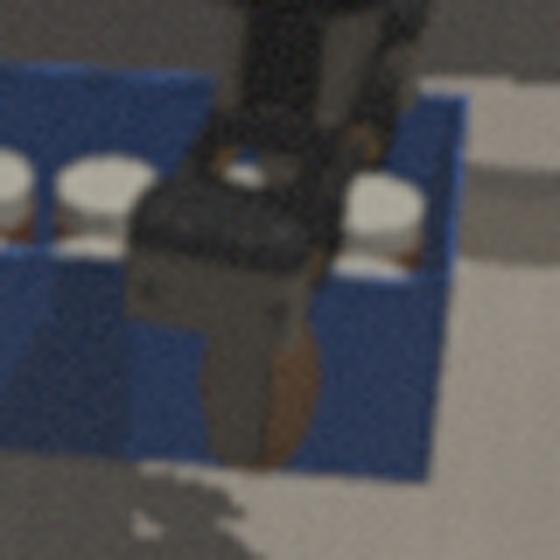

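The egg hangs close to upright and centred (203–322 px across, foot near 262,468). Carry it on.

```bash
python3 -m pendant '[[[0,0.15,0],0,0],[[0,0.35,-0.03],0,0],[[0,0.55,-0.06],0,0],[[0,0.75,-0.08],0,0],[[0,0.9,-0.1],0,0],[[0,1,-0.1],0,0],[[0,1,-0.1],0,0]]';python3 -m pendant '[[[0,0.15,0],0,0],[[0,0.35,-0.03],0,0],[[0,0.55,-0.06],0,0],[[0,0.75,-0.08],0,0],[[0,0.9,-0.1],0,0],[[0,1,-0.1],0,0],[[0,1,-0.1],0,0]]'; python3 g.py 479.4 97.5 135 -0.178
```

```text
time_s: 30.95
position: [455.8, -189.3, 132.7]
eef_rot: [0.06, 0.696, -0.065, 0.713]
force: [0.5, 0.2, 0.4]
finger_gap: 44.1
time_s: 31.65
position: [471.4, 12.2, 130.5]
eef_rot: [0.06, 0.696, -0.064, 0.713]
force: [0.7, -0.7, -0.7]
finger_gap: 44.5
t 31.65 p [471.4  12.2 130.5] gap 44.5 F [ 0.7 -0.7 -0.7] yaw -0.175 tilt [ 0.022 -0.008 -1.   ] q [ 0.03  0.21  2.05 -0.01  0.86 -1.36]
shift [-0.025  0.427 -0.035] turn 0.002
```

```bash
python3 -m pendant '[[[-0.02,0.2,-0.02],0,0],[[-0.02,0.35,-0.03],0,0],[[-0.02,0.427,-0.032],0,0],[[-0.02,0.427,-0.032],0,0],[[-0.02,0.427,-0.032],0,0],[[0.1,0.427,-0.032],0,0],[[0.1,0.427,-0.032],0,0]]'; python3 g.py 480.5 97.5 20 -0.178
python3 - <<'E'
from workcell import bot
import cv2
s=bot.snapshot("side"); i=s["image"][:,:,::-1]
cv2.imwrite("pics/s6.png",cv2.resize(i[180:280,250:370],None,fx=6,fy=6,interpolation=cv2.INTER_CUBIC))
E
```

```text
time_s: 32.35
position: [478.6, 95.4, 107.9]
eef_rot: [0.06, 0.698, -0.065, 0.711]
force: [-0.9, 0.4, -0.9]
finger_gap: 44.7
t 32.35 p [478.6  95.4 107.9] gap 44.7 F [-0.9  0.4 -0.9] yaw -0.177 tilt [ 0.018 -0.01  -1.   ] q [ 0.2   0.27  2.03 -0.02  0.82 -1.18]
shift [ 0.44   0.015 -0.001] turn 0.001
```

View pics/s6.png

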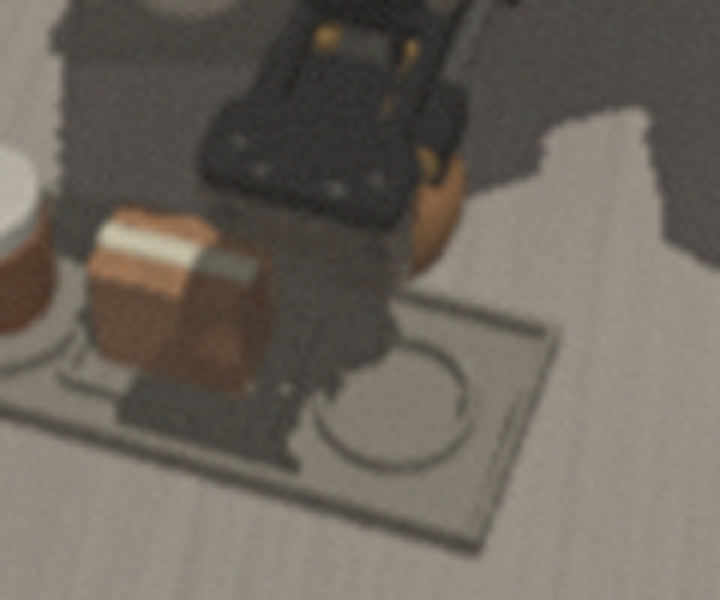

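Run:
```python
from workcell import bot
import numpy as np
s=bot.snapshot("side");K=s["mtx"];p=bot.sense()["position"]
for w in ([0,0,19],[-23,0,19],[-28,0,19],[0,0,-15],[-14,0,-15]):
    c=s["world_to_cam"]@np.r_[p+w,1]; u=K[0,0]*c[0]/-c[2]+K[0,2]; v=K[1,1]*-c[1]/-c[2]+K[1,2]; print(w,((u-250)*6+2.5).round(),((v-180)*6+2.5).round())
```

```text
[0, 0, 19] 389.0 185.0
[-23, 0, 19] 456.0 192.0
[-28, 0, 19] 471.0 194.0
[0, 0, -15] 390.0 247.0
[-14, 0, -15] 430.0 251.0
```

```bash
python3 -m pendant '[[[0.1,0.015,0.01],0,0],[[0.25,0.015,0.01],0,0],[[0.35,0.015,0.008],0,0],[[0.4,0.015,0.008],0,0],[[0.42,0.015,0.008],0,0],[[0.43,0.015,0.008],0,0],[[0.435,0.015,0.008],0,0],[[0.435,0.015,0.008],0,0]]'; python3 g.py 482 97.2 19.5 -0.178
```

```text
time_s: 33.25
position: [484.4, 98.0, 23.5]
eef_rot: [0.06, 0.696, -0.065, 0.712]
force: [-0.2, -0.3, -1.2]
finger_gap: 44.4
t 33.25 p [484.4  98.   23.5] gap 44.4 F [-0.2 -0.3 -1.2] yaw -0.177 tilt [ 0.022 -0.009 -1.   ] q [ 0.21  0.43  2.07 -0.02  0.63 -1.17]
shift [ 0.02  -0.006 -0.011] turn 0.001
```

```bash
python3 -m pendant '[[[0.008,-0.003,-0.01],0,0],[[0.014,-0.005,-0.011],0,0],[[0.017,-0.006,-0.011],0,0],[[0.017,-0.006,-0.011],0,0]]'; python3 g.py 482 97.2 19.5;python3 -m pendant '[[[0.005,0,0],0,0],[[0.007,0,0],0,0],[[0.007,0,0],0,0]]'; python3 g.py
```

```text
time_s: 33.65
position: [482.0, 97.2, 20.0]
eef_rot: [0.06, 0.696, -0.065, 0.712]
force: [-0.7, 0.2, -1.3]
finger_gap: 44.6
t 33.65 p [482.   97.2  20. ] gap 44.6 F [-0.7  0.2 -1.3] yaw -0.177 tilt [ 0.022 -0.009 -1.   ] q [ 0.21  0.43  2.07 -0.02  0.62 -1.17]
shift [ 0.003  0.    -0.   ] turn 0.0
time_s: 33.95
position: [482.2, 97.2, 19.2]
eef_rot: [0.06, 0.696, -0.065, 0.712]
force: [-2.8, -0.8, 10.1]
finger_gap: 44.5
t 33.95 p [482.2  97.2  19.2] gap 44.5 F [-2.8 -0.8 10.1] yaw -0.177 tilt [ 0.022 -0.009 -1.   ] q [ 0.21  0.43  2.07 -0.02  0.62 -1.17]
```

On the floor. Release gently and withdraw.

```bash
python3 -m pendant '[[[-0.002,0,0],0,0],[[-0.002,0,0],0,0.55],[[-0.002,0,0],0,0.7],[[-0.002,0,0],0,1],[[-0.002,0,0],0,1],[[-0.002,0,0],0,1],[[-0.002,0,0],0,1],[[-0.1,0,0],0,1],[[-0.3,0,0],0,1],[[-0.5,0,0],0,1],[[-0.7,0,0],0,1],[[-0.8,0,0],0,1],[[-0.8,0,0],0,1]]'; python3 -m pendant '[[[0,0.25,0],0,1],[[0,0.5,0],0,1],[[0,0.75,0],0,1],[[0,1,0],0,1],[[0,1,0],0,1],[[0,1,0],0,1]]'; python3 -m pendant '[[[0,0.25,0],0,1],[[0,0.5,0],0,1],[[0,0.75,0],0,1],[[0,1,0],0,1],[[0,1,0],0,1],[[0,1,0],0,1]]'
python3 - <<'E'
from workcell import bot
import cv2,numpy as np
for n in("top","side"):
    s=bot.snapshot(n); i=s["image"][:,:,::-1]; np.savez(f"{n}9.npz",**s)
    c=i[120:230,260:420] if n=="top" else i[140:280,210:370]
    cv2.imwrite(f"pics/f{n}.png",cv2.resize(c,None,fx=4,fy=4,interpolation=cv2.INTER_CUBIC))
E
```

```text
time_s: 35.25
position: [480.6, 99.0, 182.2]
eef_rot: [0.061, 0.694, -0.064, 0.714]
force: [-0.0, 0.2, -0.2]
finger_gap: 91.8
time_s: 35.85
position: [514.7, 296.3, 179.8]
eef_rot: [0.059, 0.695, -0.064, 0.714]
force: [0.5, -0.7, -0.7]
finger_gap: 92.1
time_s: 36.45
position: [549.1, 492.0, 177.2]
eef_rot: [0.058, 0.696, -0.065, 0.713]
force: [-0.4, 0.2, -0.6]
finger_gap: 91.9
```

View pics/ftop.png

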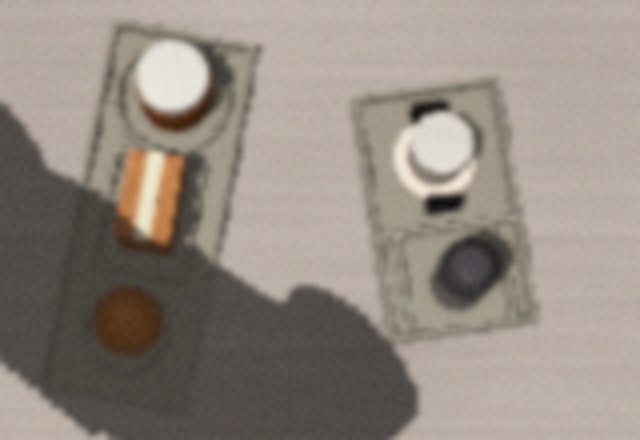

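View pics/fside.png

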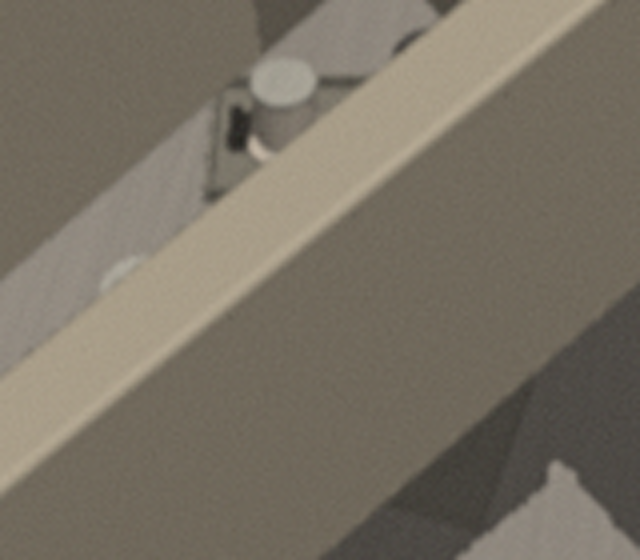

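```bash
python3 - <<'E'
from h import *
s=load("top9.npz")
T={"clip":((561,-112.5),.143),"plain":((558.1,83.3),-.177)}
C=cloud(s)
for n,c,z,t in(("cup",(442,144),56,"clip"),("shaker",(474,267),88,"clip"),("jar",(173,76),64,"plain"),("carton",(151,198),60,"plain"),("egg",(128,320),38,"plain")):
    w=uv2w(s,(np.array(c)+.5)/4-.5+(260,120),z)[0]; o,a=T[t]; d=w[:2]-o
    m=(np.hypot(C[...,0]-w[0],C[...,1]-w[1])<15); 
    print(n,(np.array([[np.cos(a),np.sin(a)],[-np.sin(a),np.cos(a)]])@d).round(1),"top z",np.nanpercentile(C[m][:,2],[50,90]).round(1))
E
python3 -m pendant '[[[-0.3,0,-0.25],0,1],[[-0.6,0,-0.5],0,1],[[-0.6,0,-0.75],0,1],[[-0.6,0,-1],0,1],[[-0.6,0,-1],0,1],[[-0.6,0,-1],0,1],[[-0.6,0,-1],0,1]]'
python3 - <<'E'
from workcell import bot
import cv2
s=bot.snapshot("side"); i=s["image"][:,:,::-1]
cv2.imwrite("pics/f2.png",cv2.resize(i[140:280,210:370],None,fx=4,fy=4,interpolation=cv2.INTER_CUBIC))
E
```

```text
cup [36.1  0.1] top z [57.2 59.9]
shaker [-51.7  -3.4] top z [87. 90.]
jar [83.2 -0.3] top z [65.8 68.5]
carton [ 2.  -0.6] top z [61.7 64. ]
egg [-76.6   1.5] top z [64.  68.6]
time_s: 37.25
position: [349.6, 525.8, 293.5]
eef_rot: [0.059, 0.695, -0.065, 0.713]
force: [0.5, 0.3, 0.4]
finger_gap: 92.0
```

View pics/f2.png

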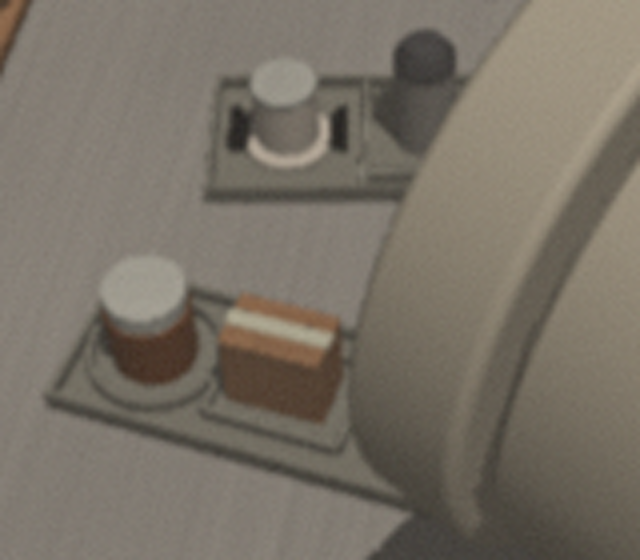

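```bash
python3 -m pendant '[[[0,0,0],0,1],[[0,0,0],0,1],[[0,0,0],0,1],[[0,0,0],0,1],[[0,0,0],0,1]]'; python3 -c "
from workcell import bot
print(bot.sign_off())"
```

```text
time_s: 37.8
position: [350.7, 525.7, 292.8]
eef_rot: [0.059, 0.695, -0.066, 0.713]
force: [-1.0, -0.1, -0.2]
finger_gap: 91.9
the job is handed in; nothing more can be done
None
```

Both snack packs are made up and I handed the job in at 37.8 s, with no piece tipped in any picture; `sign_off` gives no verdict.

The cup met the clips at about 5 N, the force then fell to about zero, and it reached the floor at 19 N. I read that as the flange having snapped under both. I did not measure how far the clips sprang back. In the pictures they stand on either side of the flange, looking as they did at rest.

These are the last measured positions from the top camera, in each tray's frame:

| Piece | Along / across the tray (mm) | Place centre (mm) | Allowed (mm) |
|---|---|---|---|
| Dip cup | 36.1 / 0.1 | 35 / 0 | 6 / 9 |
| Shaker | −51.7 / −3.4 | −48 / 0 | 17 / 19 |
| Jar | 83.2 / −0.3 | 82 / 0 | 14 / 14 |
| Carton | 2.0 / −0.6 | 0 / 0 | 14 / 14 |
| Egg | −76.6 / 1.5 | −80 / 0 | 14 / 14 |

- **Egg:** It was gripped about 3 mm off centre, and I corrected for that when setting it down. In the last side picture the arm hid it, so its upright pose rests on the round, centred outline from above and the floor contact felt before release.
- **Shaker:** The same picture hid its foot.
- **Depth readings:** Most piece tops read 1 to 2 mm above their expected height and the shaker 1 mm below, within the camera's noise.

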